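# Reset the sliding divider of a stock tray

### The job

Move the tray's sliding divider to the notch marked by the upright steel tab: squeeze its spring lever against the post, slide the divider along the rail, and let go so that the tooth drops fully home in that notch, feeling for it gently because the tab is only roughly in line with it. Never force the tooth against the rail or the notch edges, and leave the cartons and the other things on the bench where they are.

Things in the scene. Friction and masses are not known exactly. Their poses are not given: they have to be found in the camera images.
- tray: Fixed steel stock tray on the bench, 275 (x) x 460 (y), holding three cartons. A rail runs along its front (robot-side) edge. Origin on the bench under the middle of the rail; tray y is the rail's direction (towards the robot's left), x points across the tray away from the robot, z up. Tray lips and rail ends are up to 48 high.
- strip: Notched top of the rail: flat steel 40 wide, 40 above the bench, cut by five notches 9 long along y, 10 deep, at unequal spacings of 45 to 60. Origin and axes as the tray. Where each notch lies is not given more closely than by the tab or rivet in front of it. The edges are easily spoilt: they bear no more than 25 N from the tooth.
- tooth_mark (a point): Point on the sliding divider on the rail's centre line, 50 above the bench, above the middle of the 5 wide tooth when the lever is released (level with the pointer fin on the front cheek). Axes as the tray. The carriage straddles the rail: 56 wide, from 8 on the -y side of this point to 80 on the +y side, 58 high. Its panel, at y +12, 4 thick, 74 high, reaches 198 across the tray.
- carriage (a joint): Slide of the divider along the rail (m): 0 about its starting notch, grows along tray +y, ends at -0.14 and 0.14. About 2 N of friction with the tooth lifted, about 4 to 7 N with the tooth dragging on the rail's top.
- post_face (a point): Middle of the outer (+y) face of the divider's fixed black hand post, 112 above the bench, 68 along +y from tooth_mark. Axes as the tray. The post is 36 (x) x 18 (y), its top 130 above the bench; nothing on the divider beside it is higher than 58. Pushing this face towards -y slides the divider without squeezing the lever.
- grip_bar (a point): Middle of the release lever's grip bar, on the -y side of the post: a level steel bar 14 thick, 40 long along tray x, 112 above the bench. Outside to outside, bar and post measure 55 released with the tooth in a notch, 45 with the tooth resting on the rail's top, 38 squeezed home (the bar stops 6 short of the post). Only the bar moves, towards +y; the post stays.
- lever (a joint): Release lever on the divider (rad): 0 released, tooth 6 deep in a notch; about 0.15 tooth resting on the rail's top; 0.25 squeezed home, tooth about 4 clear. Pivot 66 below the bar. Its spring takes about 5 N at the bar to start and 7 N to squeeze home. Over a notch (2 of play each side) the tooth drops in by itself and stops the divider both ways.
- tab: Upright steel tab 18 wide, 75 high, fixed to the tray's front flange before the rail; marks the notch wanted. The other notches to choose from have low round rivet heads; the starting notch has none. Origin at its foot's centre, axes as the tray. Hand-set: the middle of its notch lies within 12 of this origin along tray y, either side.
- carton_a: Bystander: sealed white carton 60 x 44 x 70 high, standing in the tray near its right end; origin under its centre.
- carton_b: Bystander: sealed white carton 55 x 44 x 55 high, in the tray behind carton_a; origin under its centre.
- carton_c: Bystander: sealed white carton 90 x 44 x 62 high, in the tray near its left end; origin under its centre.
- stock_box: Bystander: open white box of steel sleeves, 160 x 90 x 80 high, on the bench left of the tray; origin under its centre.
- spray_can: Bystander: grey can, 56 across, 160 high, standing on the bench right of the tray; origin under its centre.
- filter: Bystander: black filter ring, 76 across, 50 high, lying flat on the bench right of the tray; origin under its centre.
- driver: Bystander: screwdriver lying on the bench right of the tray; origin under it, handle towards its -x.

How it is judged (in metres and radians):
On the way, in this order (a step that is already met when the one before it is completed fails the run):
1. the lever is squeezed by the fingers until its tooth is clear of the rail, the divider still at its starting notch (value of joint lever above 0.17 rad and contact force between the fingers and lever above 1 N and distance of tooth_mark from where it was at the start of the episode below 0.02 m), for 0.1 s.
2. the divider is slid to within 20 mm of the tab (y of tooth_mark in the frame of tab between -0.02 and 0.02 m), for 0.1 s.
At the end, for the whole second after the job is handed in: The divider stands at the notch marked by the tab (tooth_mark within 18 mm of the tab along the rail), its lever is released with the tooth home in the notch (joint below 0.04 rad) and at rest (y of tooth_mark in the frame of tab between -0.018 and 0.018 m and value of joint lever below 0.04 rad and velocity of joint lever between -0.05 and 0.05 rad/s); the robot touches nothing.
It fails at once if the tooth is pressed against the rail or a notch edge with more than 25 N (contact force between lever and strip above 25 N).
It fails at once if a carton or another bystander is moved more than 20 mm (distance of any of carton_a, carton_b, carton_c, stock_box, spray_can, filter, driver from where it was at the start of the episode above 0.02 m).
It also fails if it takes over 42 s, if anything falls off the work surface, if the arm or the gripper's body presses on something with over 40 N, if the wrist force passes 120 N, or if a joint passes its speed limit or range.

### The arm

A 6-joint arm with a two-finger parallel gripper is mounted at the origin on the work surface. World frame = base frame: x ahead of the robot, y to its left, z up, the work surface at z = 0. Lengths are in mm, angles in degrees, forces in N, time in s.
With the tool pointing down it reaches from about 350 to 850 mm from the base axis. Payload 8.1 kg.
Tool frame: the origin (TCP) lies midway between the tips of the shut fingers; the grasp point (between the pads) lies 19 mm behind it; z points along the fingers, x is the direction in which the jaws open and shut, and the axes are right-handed (so a half turn about z gives the same grasp; the last joint's range is limited). The gripper opens to 85 mm and grips with 20 to 120 N. Pads are 22 mm wide; open, the fingers measure 114 mm over their backs; the gripper's body (76 mm by 85 mm) begins 54 mm behind the grasp point. The pads swing forward as they close: fully open they stand 13 mm farther back than shut.
Start: joints at [-72.617, 7.471, 85.268, -0, 87.261, -4.893], TCP at [227.467, -555.215, 231.292] pointing down, gripper open.
Joint ranges: [-169.43, 169.43], [-51.17, 129.36], [1.28, 143.12], [-76.62, 256.62], [0, 156.53], [-152.29, 152.29]. Speed limits (degrees/s): [136.94, 136.94, 159.86, 180, 180, 180].

### API

Orientations are given as [roll, pitch, yaw] about the fixed x, y, z axes, in that order (R = Rz(yaw) Ry(pitch) Rx(roll)).
In Python, from bench import monitor, cams, r gives the robot as it stands.
- The arm moves only by the tool jog_arm, never from a script. Its arguments are lists of equal length, an entry for each row: "offset": the shift along the tool's x, y, z in mm, a list of three; "delta_rot": the turn, a rotation vector about the tool's x, y, z in degrees, a list of three; "jaw": the opening in per cent of the stroke, from 0 (shut) to 100 (fully open). In form: {"offset": [[x, y, z], ...], "delta_rot": [[rx, ry, rz], ...], "jaw": [jaw, ...]}. A call has 1 to 20 rows; each row shifts and turns the pose as measured when the row begins, along the tool's axes as they then stand; what a row does not reach is not made up. A row lasts 1/10 s, in which the tool goes at most 50 mm and 8.59 degrees, less where a joint would pass 70% of its speed; a pose out of reach is approached as far as the arm can. A call is refused whole if a number of a shift passes 50 or a number of a turn 8.59, either way. A call with a gripper value outside its range is refused whole. The fingers move at their own pace and stop on an object; "newtons" is the grip in N (left out, the last holds). Time passes only in rows, so rows that do not move let the fingers close. It gives the time, the measured TCP pose, the force and the opening at its end, in the units of the state.
- monitor.sense(): the state, without advancing time (a new reading comes with each control period).
- cams.snapshot(name): name is "scene" or "side" or "wrist"; returns (picture, depth): 420x560x3 uint8, red, green, blue; 420x560 float32, mm along the optical axis (not along the pixel's ray), 0 where there is no reading.
- cams.camera_model(name): a dict with "K" (3x3 intrinsics, pixels), "k1" (the pictures are not rectified: a ray, as slopes to the right and down, at radius r is drawn at 1 + k1 r^2 times it, then the intrinsics apply), "camera_from_world" (4x4, takes a point from world to camera coordinates). Camera axes: x right, y down, z forward; pixel columns grow to the right and rows downward; lengths in mm; the calibration is good to about 2 mm. A picture is of the moment at which its call begins: read the wrist's pose just before it. camera_model takes no time and is no camera call; for the wrist camera it gives the pose at the moment of the call.
- r.hand_in(): hands the job in, once; it reports no verdict.
The state is a dict: "time": time; "joint_pos": joint angles; "qd": joint speeds; "joint_efforts": joint torques, N m; "tool_pos": TCP position; "tcp_rot": TCP orientation; "ft_force": force on the tool from outside, world axes, zero at the start; "wrist_torque": the same for the moment, N m; "finger_gap": finger opening in mm.
Only numpy, scipy, OpenCV 4.12 (cv2) and the standard library are available. Lean on these libraries where they do the work, as an engineer would, in place of code of your own. Each camera call takes 0.05 s, during which the arm holds its last target.

## Working session

There is one attempt and no reset: what is moved stays moved. The work goes in short steps, Python scripts to look and compute and a tool call to move; the robot and the scene stay as the last step left them, time stands still between calls to the robot, and variables do not carry over. Pictures are saved under pics/ and viewed, and the job is handed in when it is done.

Besides the shell and the picture viewer there is one more tool, called after "Call:" as name(argument=value, ...) on one line, values as JSON. jog_arm: Moves the arm, as the interface text tells. Its arguments: {"type":"object","properties":{"offset":{"type":"array","items":{"type":"array","items":{"type":"number"}}},"delta_rot":{"type":"array","items":{"type":"array","items":{"type":"number"}}},"jaw":{"type":"array","items":{"type":"number"}},"newtons":{"type":"number"}},"required":["offset","delta_rot","jaw"]}

```bash
mkdir -p pics; ls; cat > h.py <<'E'
import numpy as np, cv2, pickle
from bench import monitor, cams, r
def snap(n,tag):
    m=cams.camera_model(n); p,d=cams.snapshot(n)
    cv2.imwrite(f'pics/{tag}.png',p[:,:,::-1]); pickle.dump((p,d,m),open(f'pics/{tag}.pkl','wb')); return p,d,m
def load(tag): return pickle.load(open(f'pics/{tag}.pkl','rb'))
def ray(m,u,v):
    K=np.array(m['K']);k=m['k1'];T=np.array(m['camera_from_world'])
    x=(u-K[0,2])/K[0,0];y=(v-K[1,2])/K[1,1]
    rd=np.hypot(x,y);rr=rd
    for _ in range(30): rr=rd/(1+k*rr*rr)
    s=rr/rd if rd>0 else 1
    R=T[:3,:3];o=-R.T@T[:3,3]
    return o,R.T@np.array([x*s,y*s,1.])
def onz(m,u,v,z):
    o,d=ray(m,u,v); return o+d*(z-o[2])/d[2]
def ond(m,dep,u,v):
    o,d=ray(m,u,v); return o+d*float(dep[int(round(v)),int(round(u))])
def proj(m,P):
    K=np.array(m['K']);T=np.array(m['camera_from_world'])
    c=T[:3,:3]@np.array(P)+T[:3,3];x=c[0]/c[2];y=c[1]/c[2];f=1+m['k1']*(x*x+y*y)
    return K[0,0]*x*f+K[0,2],K[1,1]*y*f+K[1,2]
E
python3 - <<'E'
from h import *
for n in ['scene','side','wrist']:
    p,d,m=snap(n,n+'0'); T=np.array(m['camera_from_world']); print(n,-T[:3,:3].T@T[:3,3],T[2,:3],m['K'],m['k1'])
print(monitor.sense())
E
```

```text
pics
scene [1051.67155905 -590.45947731 1132.23295853] [-0.36602121  0.46057439 -0.80864065] [[447.82032757   0.         278.93641021]
 [  0.         447.82032757 196.5933809 ]
 [  0.           0.           1.        ]] -0.07473988582109865
side [312.42543853 788.05916303 870.98526943] [ 0.20215534 -0.69787634 -0.68709667] [[390.18848758   0.         281.23279836]
 [  0.         390.18848758 205.85446265]
 [  0.           0.           1.        ]] -0.023255797045745902
wrist [ 290.48235627 -529.79378215  373.10690955] [-0.24971641 -0.10077159 -0.96306116] [[319.1105418    0.         283.48639609]
 [  0.         319.1105418  217.05733977]
 [  0.           0.           1.        ]] -0.03752878866237242
{'time': 0.15, 'joint_pos': array([-7.26170178e+01,  7.50741759e+00,  8.53130418e+01,  1.51025778e-04,
        8.72603481e+01, -4.89293611e+00]), 'qd': array([-0.08999481, -0.15573993, -0.15914729, -0.02941511,  0.07067053,
        0.00060836]), 'joint_efforts': array([ 5.77845949e-04, -5.70062256e+01, -5.01158237e+01, -2.86118338e-04,
        9.63514089e-03,  2.05046433e-05]), 'tool_pos': array([ 227.34278166, -554.82775879,  230.48020642]), 'tcp_rot': array([-1.79992957e+02,  8.05000877e-02, -6.77240840e+01]), 'ft_force': array([-0.15792739, -0.85755161, -0.80463883]), 'wrist_torque': array([-0.01235942,  0.04186638,  0.02007944]), 'finger_gap': 85.61439686925956}
```

View pics/scene0.png

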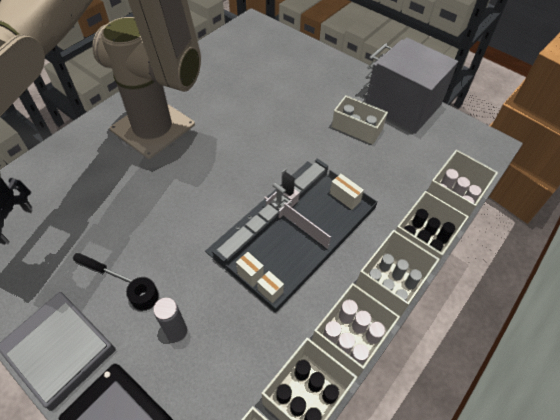

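View pics/side0.png

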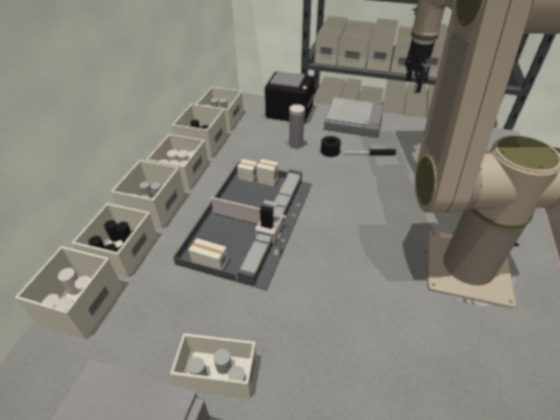

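View pics/wrist0.png

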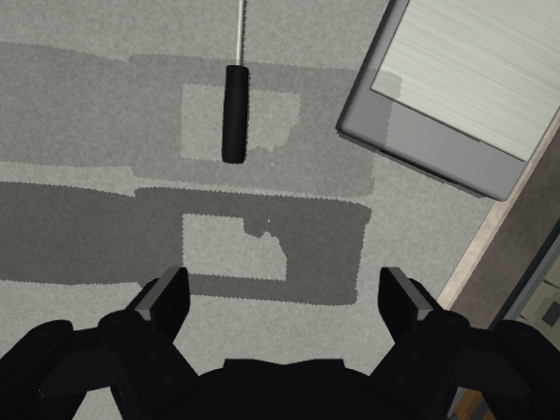

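The scene view shows the tray at about (290,235) with the black post at (288,183). In the side view the tray is at about (245,220) with the post at (266,215). I'll enlarge both.

```bash
python3 - <<'E'
from h import *
p,d,m=load('scene0'); c=p[150:315,200:385,::-1]; cv2.imwrite('pics/sc_crop.png',cv2.resize(c,None,fx=3.6,fy=3.6,interpolation=cv2.INTER_CUBIC))
for uv in [(288,175),(208,250),(275,308),(376,206),(320,162)]: print(uv,onz(m,*uv,48),ond(m,d,*uv))
p,d,m=load('side0'); c=p[155:285,170:315,::-1]; cv2.imwrite('pics/si_crop.png',cv2.resize(c,None,fx=4.5,fy=4.5,interpolation=cv2.INTER_CUBIC))
E
```

```text
(288, 175) [529.55513015 109.11891624  48.        ] [568.58706381  56.82043273 129.05416065]
(208, 250) [ 527.6010063  -239.30634972   48.        ] [1051.67155905 -590.45947731 1132.23295853]
(275, 308) [ 776.76133376 -249.50608605   48.        ] [ 772.80921231 -244.60452514   32.41301944]
(376, 206) [803.1975801  186.62297224  48.        ] [791.89433202 221.97297446  -1.32248504]
(320, 162) [573.94501653 216.27420951  48.        ] [572.53332646 218.65812129  44.79607314]
```

View pics/sc_crop.png

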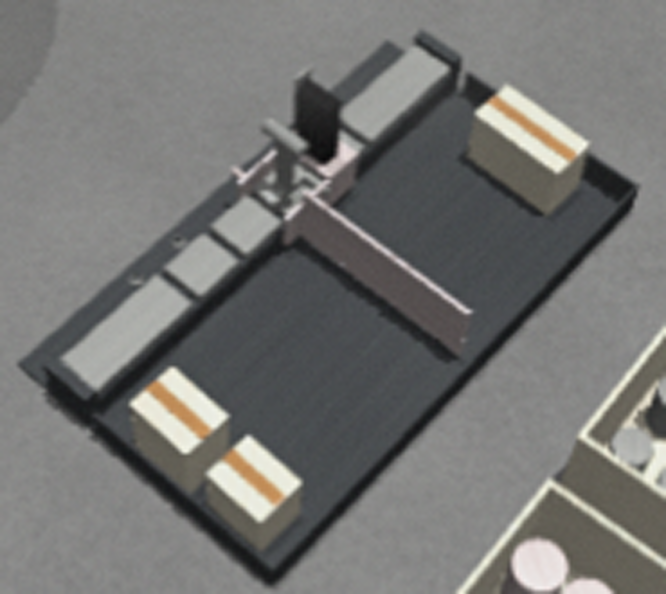

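View pics/si_crop.png

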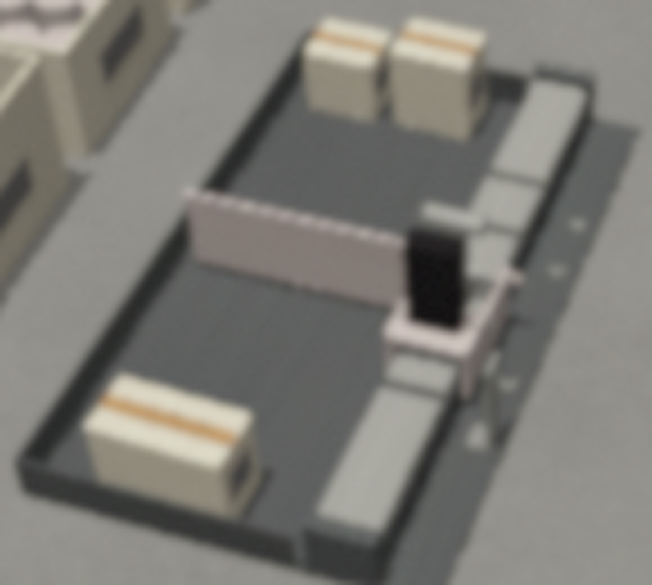

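```bash
cat >> h.py <<'E'
def cloud(p,d,m):
    K=np.array(m['K']);T=np.array(m['camera_from_world'])
    v,u=np.mgrid[0:420,0:560].astype(np.float32)
    D=np.array([m['k1'],0,0,0,0.])
    xy=cv2.undistortPoints(np.stack([u.ravel(),v.ravel()],1)[:,None],K,D)[:,0]
    P=np.c_[xy,np.ones(len(xy))]*d.ravel()[:,None]
    W=(P-T[:3,3])@T[:3,:3]
    W[d.ravel()==0]=np.nan
    return W.reshape(420,560,3)
E
python3 - <<'E'
from h import *
for n in ['scene0','side0']:
    p,d,m=load(n); W=cloud(p,d,m); 
    g=p.astype(int).mean(2)
    roi=(W[...,0]>470)&(W[...,0]<640)&(W[...,1]>-260)&(W[...,1]<250)
    s=roi&(abs(W[...,2]-40)<4)&(g>100)
    Q=W[s]; print(n,len(Q),np.median(Q,0))
    mu=np.median(Q[:,:2],0); 
    l=cv2.fitLine(Q[:,:2].astype(np.float32),cv2.DIST_HUBER,0,0.01,0.01).ravel(); l=l if l[1]>0 else np.r_[-l[:2],l[2:]]
    print('line',l,'yaw',np.degrees(np.arctan2(-l[0],l[1])))
    dirv=l[:2]; nn=np.array([dirv[1],-dirv[0]])
    a=(Q[:,:2]-l[2:])@dirv; b=(Q[:,:2]-l[2:])@nn; print(np.percentile(a,[0,1,99,100]),np.percentile(b,[2,98]), np.percentile(Q[:,2],[5,50,95]))
    t=roi&(W[...,2]>90)&(W[...,2]<150); Q=W[t]; print('high',len(Q)); print(np.round(np.c_[Q,p[t]],0)[::max(1,len(Q)//40)])
E
```

```text
scene0 1097 [567.61510781 -71.11460983  39.05329392]
line [ 4.1567698e-02  9.9913567e-01  5.6805719e+02 -3.5001663e+01] yaw -2.38234
[-188.17109737 -182.93641607  243.99903037  260.90022282] [-20.76126139  19.03971803] [36.4253376  39.05329392 42.6227443 ]
high 238
[[553.  62. 126.  55.  54.  54.]
 [553.  49. 128.  80.  80.  80.]
 [563.  59. 128.  51.  49.  50.]
 [562.  51. 130.  51.  50.  51.]
 [574.  60. 130.  71.  71.  71.]
 [567.  50. 130.  51.  49.  50.]
 [575.  63. 124.  51.  52.  52.]
 [568.  48. 128.  45.  45.  45.]
 [579.  58. 128.  46.  47.  46.]
 [563.  45. 122.  40.  38.  40.]
 [579.  48. 132.  45.  45.  46.]
 [557.  44. 114.  57.  59.  57.]
 [572.  48. 121.  42.  43.  43.]
 [587.  52. 130.  44.  45.  44.]
 [568.  44. 118.  39.  39.  38.]
 [584.  47. 129.  41.  42.  42.]
 [560.  45. 106.  35.  35.  33.]
 [579.  44. 122.  35.  34.  35.]
 [585.  60. 112.  40.  41.  40.]
 [571.  45. 110.  32.  32.  32.]
 [587.  48. 120.  34.  33.  33.]
 [552.  19. 115. 165. 166. 162.]
 [570.  47. 103.  34.  34.  33.]
 [589.  46. 119.  33.  33.  35.]
 [556.  13. 119. 161. 162. 160.]
 [566.  4
[... 1795 characters left out ...]
  33.]
 [575.  62. 123.  22.  22.  23.]
 [557.  63. 129.  30.  28.  28.]
 [580.  57. 114.  21.  21.  22.]
 [558.  62. 124.  26.  24.  24.]
 [578.  62. 115.  21.  19.  18.]
 [560.  63. 120.  22.  20.  22.]
 [585.  60. 107.  68.  63.  60.]
 [567.  61. 113.  22.  19.  20.]
 [551.  55. 111.  62.  62.  58.]
 [573.  61. 108.  23.  21.  21.]
 [555.  62. 113.  21.  20.  20.]
 [579.  62. 103.  22.  20.  22.]
 [561.  63. 109.  21.  20.  20.]
 [586.  60.  95.  73.  67.  65.]
 [567.  61. 101.  20.  19.  20.]
 [552.  55.  99.  48.  47.  45.]
 [573.  62.  96.  22.  22.  21.]
 [556.  62. 101.  24.  22.  22.]
 [570.  62.  93.  21.  20.  19.]
 [553.  61.  97.  24.  23.  23.]
 [555.  62.  94.  18.  17.  18.]]
```

Call:
jog_arm(offset=[[-31, -36, -2], [-31, -36, -2], [-31, -36, -2], [-31, -36, -2], [-31, -36, -2], [-31, -36, -2], [-31, -36, -2], [-31, -36, -2], [-31, -36, -2], [-31, -36, -2], [-31, -36, -2], [-31, -36, -2], [-31, -36, -2], [-31, -36, -2]], delta_rot=[[0, 0, 0], [0, 0, -8.5], [0, 0, 0], [0, 0, 0], [0, 0, 0], [0, 0, 0], [0, 0, 0], [0, 0, 0], [0, 0, 0], [0, 0, 0], [0, 0, 0], [0, 0, 0], [0, 0, 0], [0, 0, 0]], jaw=[100, 100, 100, 100, 100, 100, 100, 100, 100, 100, 100, 100, 100, 100])

```text
time: 1.55
tool_pos: [452.1, 91.6, 256.9]
tcp_rot: [-179.8, 0.3, -59.5]
ft_force: [1.2, -1.7, 0.6]
finger_gap: 85.6
```

Call:
jog_arm(offset=[[0, 0, 0], [0, 0, 0], [0, 0, 0], [0, 0, 0], [0, 0, 0], [0, 0, 0], [0, 0, 0], [0, 0, 0], [0, 0, 0], [0, 0, 0], [0, 0, 0], [0, 0, 0], [0, 0, 0], [0, 0, 0], [0, 0, 0], [0, 0, 0], [0, 0, 0]], delta_rot=[[0, 0, -8.5], [0, 0, -8.5], [0, 0, -8.5], [0, 0, -8.5], [0, 0, -8.5], [0, 0, -8.5], [0, 0, -8.5], [0, 0, -8.5], [0, 0, -8.5], [0, 0, -8.5], [0, 0, -8.5], [0, 0, -8.5], [0, 0, -8.5], [0, 0, -8.5], [0, 0, -8.5], [0, 0, -8.5], [0, 0, -8.5]], jaw=[100, 100, 100, 100, 100, 100, 100, 100, 100, 100, 100, 100, 100, 100, 100, 100, 100])

```text
time: 3.25
tool_pos: [449.0, 100.3, 251.5]
tcp_rot: [-179.4, -0.4, 86.9]
ft_force: [-0.1, -0.3, -0.1]
finger_gap: 85.3
```

Call:
jog_arm(offset=[[-35, 42, -4], [-35, 42, -4], [0, 0, 0]], delta_rot=[[0, 0, -0.7], [0, 0, 0], [0, 0, 0]], jaw=[100, 100, 100])

```text
time: 3.55
tool_pos: [525.9, 29.8, 255.2]
tcp_rot: [-179.2, -0.4, 88.2]
ft_force: [0.1, 0.3, -0.4]
finger_gap: 85.5
```

```bash
python3 - <<'E'
from h import *
s=monitor.sense();print(s['tool_pos'],s['tcp_rot'],s['ft_force'])
snap('wrist','w1')
p,d,m=load('w1'); cv2.imwrite('pics/w1_big.png',cv2.resize(p[:,:,::-1],None,fx=1.42,fy=1.42,interpolation=cv2.INTER_CUBIC))
E
```

```text
[525.94215621  29.82813209 255.22639114] [-179.18163451   -0.41915519   88.22098453] [ 0.09398542  0.25937592 -0.36202205]
```

View pics/w1_big.png

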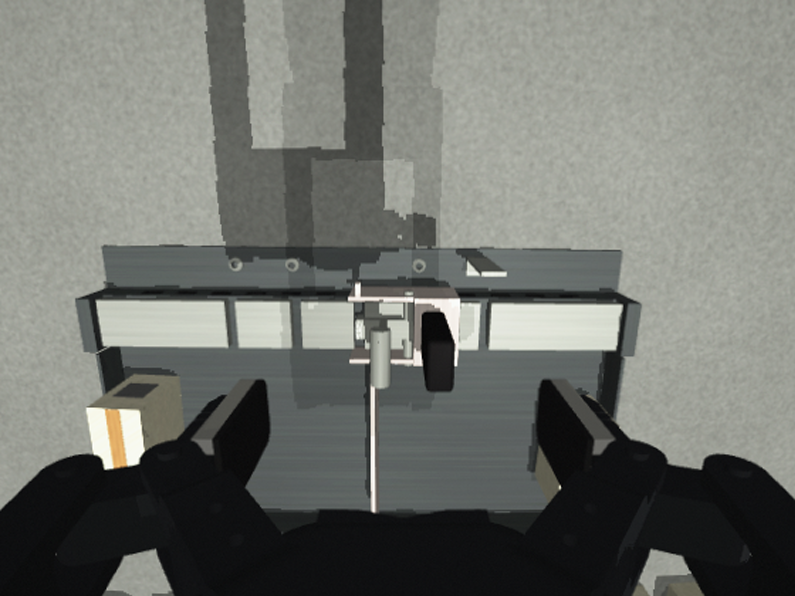

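The wrist view (enlarged) shows the tab at about (487,265). There are rivets at x=235, 292 and 419, and an open notch in the strip at (484,325), behind the tab. The post is at (437,350) and the bar at (380,355). I'll measure these next.

```bash
python3 - <<'E'
from h import *
p,d,m=load('w1'); W=cloud(p,d,m); g=p.astype(int).mean(2)
cv2.imwrite('pics/w1_crop.png',cv2.resize(p[165:285,220:380,::-1],None,fx=5,fy=5,interpolation=cv2.INTER_NEAREST))
yaw=np.radians(-2.4); ey=np.array([-np.sin(yaw),np.cos(yaw)]); ex=np.array([np.cos(yaw),np.sin(yaw)])
# strip profile
for row in (222,228,234,240):
    gg=g[row]; 
    print(row,W[row,345],[ (u,int(gg[u])) for u in range(322,352)])
o=np.array([567,17])
def loc(P): return np.array([ (P[:2]-o)@ex,(P[:2]-o)@ey])
for row in (222,228,234,240):
  for u in range(60,450):
    if (g[row,u]-110)*(g[row,u+1]-110)<0:
        f=(g[row,u]-110)/(g[row,u]-g[row,u+1]); P=onz(m,u+f,row,40); print(row,round(u+f,1),np.round(loc(P),1),end=' ')
  print()
for v in range(172,206,2):
    print(v,[tuple(np.round(np.r_[loc(W[v,u]),W[v,u,2]],0).astype(int)) for u in range(322,362,4)])
E
```

```text
222 [563.58119255 101.81107033  37.86955369] [(322, 241), (323, 233), (324, 207), (325, 207), (326, 207), (327, 207), (328, 207), (329, 206), (330, 207), (331, 208), (332, 207), (333, 209), (334, 230), (335, 230), (336, 230), (337, 226), (338, 107), (339, 106), (340, 108), (341, 104), (342, 56), (343, 45), (344, 64), (345, 123), (346, 227), (347, 227), (348, 227), (349, 227), (350, 227), (351, 227)]
228 [570.21892266 101.45835138  40.3029533 ] [(322, 240), (323, 193), (324, 206), (325, 206), (326, 206), (327, 205), (328, 206), (329, 204), (330, 205), (331, 204), (332, 204), (333, 206), (334, 228), (335, 227), (336, 227), (337, 199), (338, 106), (339, 106), (340, 106), (341, 102), (342, 55), (343, 48), (344, 77), (345, 179), (346, 227), (347, 227), (348, 227), (349, 227), (350, 227), (351, 227)]
234 [577.3241459  101.40626954  41.23360265] [(322, 239), (323, 180), (324, 206), (325, 206), (326, 205), (327, 205), (328, 206), (329, 206), (330, 206), (331, 206), (332, 218), (333, 219), (334, 229), (335, 229), (336, 226), (337, 157), (338, 109), (339, 107), (340, 108), (341, 106), (342, 58
[... 9150 characters left out ...]
 np.int64(4)), (np.int64(-24), np.int64(91), np.int64(4)), (np.int64(-24), np.int64(97), np.int64(3)), (np.int64(-24), np.int64(101), np.int64(5)), (np.int64(-24), np.int64(107), np.int64(3))]
204 [(np.int64(-21), np.int64(61), np.int64(4)), (np.int64(-21), np.int64(66), np.int64(4)), (np.int64(-21), np.int64(71), np.int64(5)), (np.int64(-21), np.int64(76), np.int64(4)), (np.int64(-21), np.int64(81), np.int64(4)), (np.int64(-21), np.int64(87), np.int64(3)), (np.int64(-21), np.int64(92), np.int64(3)), (np.int64(-21), np.int64(97), np.int64(5)), (np.int64(-21), np.int64(102), np.int64(3)), (np.int64(-21), np.int64(107), np.int64(4))]<stdin>:17: RuntimeWarning: invalid value encountered in cast
```

View pics/w1_crop.png

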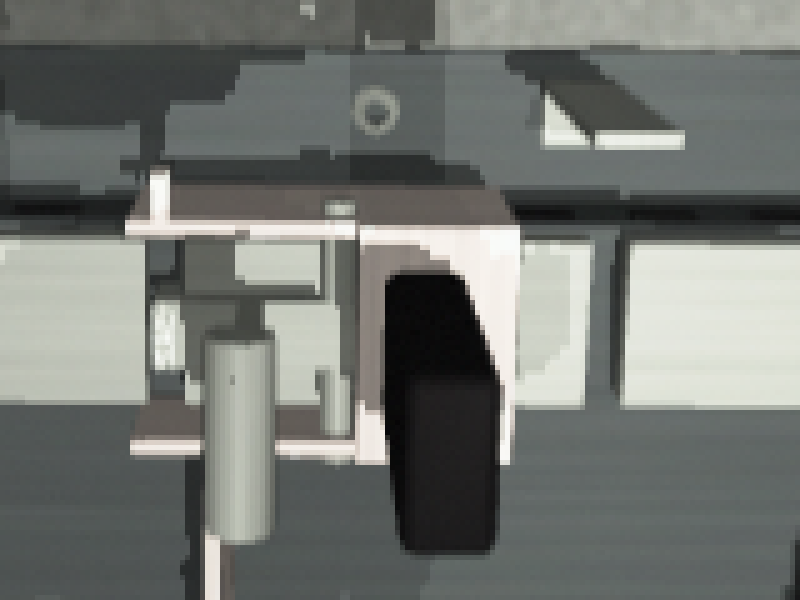

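```bash
python3 - <<'E'
from h import *
p,d,m=load('w1'); W=cloud(p,d,m); g=p.astype(int).mean(2)
for v in (248,258,268):
    print(v,[int(x) for x in g[v,255:280]],[int(x) for x in g[v,295:325]])
for n,u,v,z in [('post-y',302.5,258,130),('post+y',319.5,258,130),('postnear',310,240,130),('postfar',310,275.3,130),('bar-y',261,255,112),('bar+y',274.5,255,112),('barnear',268,231.5,119),('barfar',268,273,119)]: print(n,onz(m,u,v,z))
b=W[236:272,263:273].reshape(-1,3); print(np.nanmedian(b,0)); b=W[244:272,304:318].reshape(-1,3); print(np.nanmedian(b,0))
E
```

```text
248 [91, 91, 90, 91, 91, 75, 111, 131, 150, 159, 168, 178, 187, 185, 180, 174, 168, 159, 138, 114, 83, 91, 91, 92, 92] [236, 162, 10, 8, 9, 9, 15, 23, 29, 30, 31, 31, 32, 33, 32, 33, 32, 34, 35, 33, 34, 34, 33, 28, 46, 217, 247, 208, 105, 105]
258 [85, 85, 42, 42, 43, 46, 114, 132, 150, 163, 169, 178, 189, 187, 180, 170, 165, 155, 132, 106, 77, 85, 84, 85, 84] [87, 88, 85, 9, 11, 11, 19, 24, 29, 29, 30, 29, 31, 33, 31, 32, 31, 31, 32, 31, 30, 30, 28, 23, 27, 109, 110, 103, 103, 103]
268 [86, 87, 45, 44, 44, 62, 115, 132, 151, 164, 171, 180, 189, 188, 177, 168, 162, 149, 124, 101, 77, 86, 86, 87, 87] [87, 87, 88, 86, 35, 14, 22, 23, 29, 29, 30, 28, 28, 30, 30, 28, 28, 29, 29, 29, 28, 28, 25, 26, 57, 103, 103, 103, 103, 103]
post-y [569.66859892  45.67777711 130.        ]
post+y [570.21244379  61.04487151 130.        ]
postnear [552.75575836  52.62608065 130.        ]
postfar [586.92491256  52.28870924 130.        ]
bar-y [572.54476866   6.92484252 112.        ]
bar+y [572.98458759  19.87826886 112.        ]
barnear [547.00019445  15.06865544 119.        ]
barfar [588.32135122  13.22754996 119.        ]
[568.70771874  13.635058   118.46604331]
[569.39085813  53.18015332 130.14018688]
```

Call:
jog_arm(offset=[[7, 22, 25], [7, 22, 25], [0, 0, 0], [0, 0, 0]], delta_rot=[[-0.8, -0.4, 0.6], [0, 0, 0], [0, 0, 0], [0, 0, 0]], jaw=[100, 100, 100, 100], newtons=20)

```text
time: 4.0
tool_pos: [568.6, 45.8, 204.4]
tcp_rot: [-179.9, -0.1, 87.6]
ft_force: [0.4, -0.2, 1.1]
finger_gap: 85.8
```

Call:
jog_arm(offset=[[-3.6, 1, 20], [0, 0, 30], [0, 0, 30], [0, 0, 20], [0, 0, 0]], delta_rot=[[0, 0, 0], [0, 0, 0], [0, 0, 0], [0, 0, 0], [0, 0, 0]], jaw=[100, 100, 100, 100, 100])

```text
time: 4.5
tool_pos: [569.6, 44.2, 110.0]
tcp_rot: [179.5, -0.2, 87.7]
ft_force: [-0.4, 0.0, -0.4]
finger_gap: 85.6
```

Call:
jog_arm(offset=[[0, 0, 0]], delta_rot=[[0, 0, 0]], jaw=[100])

```text
time: 4.6
tool_pos: [569.7, 44.4, 111.6]
tcp_rot: [179.4, -0.2, 87.7]
ft_force: [-0.1, -0.5, 1.6]
finger_gap: 85.7
```

Call:
jog_arm(offset=[[-2.2, 0, 12], [-0.5, 0, 11], [0, 0, 0]], delta_rot=[[0.6, 0, 0], [0, 0, 0], [0, 0, 0]], jaw=[100, 100, 90])

```text
time: 4.9
tool_pos: [572.1, 41.7, 91.9]
tcp_rot: [179.7, -0.2, 87.7]
ft_force: [0.3, 0.1, -0.4]
finger_gap: 77.2
```

```bash
python3 - <<'E'
from h import *
s=monitor.sense();print(s['tool_pos'],s['tcp_rot'],s['ft_force'],s['finger_gap'])
snap('wrist','w2')
p,d,m=load('w2'); cv2.imwrite('pics/w2_big.png',cv2.resize(p[:,:,::-1],None,fx=1.42,fy=1.42,interpolation=cv2.INTER_CUBIC))
E
```

```text
[572.05564508  41.72271197  91.87146013] [ 1.79662492e+02 -1.77994600e-01  8.77236202e+01] [ 0.33742204  0.13338519 -0.35263063] 77.2499084607677
```

View pics/w2_big.png

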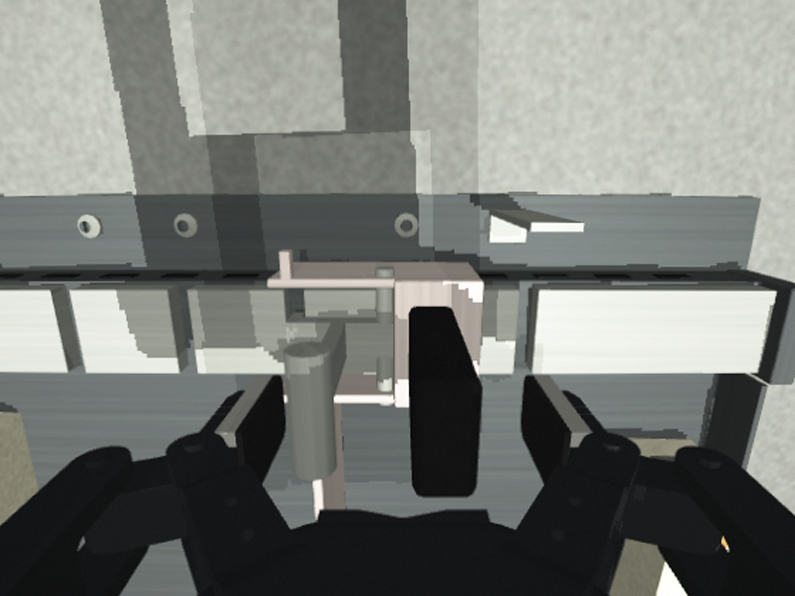

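The picture shows the bar (about 310,410) and post (445,400) between the fingers, with clearance on both sides. I'll close gently now.

Call:
jog_arm(offset=[[0, 0, 2], [0, 0, 1], [0, 0, 0], [0, 0, 0]], delta_rot=[[0, 0, 0], [0, 0, 0], [0, 0, 0], [0, 0, 0]], jaw=[85, 80, 75, 70])

```text
time: 5.35
tool_pos: [573.5, 39.4, 91.3]
tcp_rot: [179.5, 0.0, 87.7]
ft_force: [-2.4, -3.9, 1.2]
finger_gap: 59.7
```

Call:
jog_arm(offset=[[0, 0, 0], [0, 0, 0]], delta_rot=[[0, 0, 0], [0, 0, 0]], jaw=[67, 64])

```text
time: 5.55
tool_pos: [573.4, 36.9, 92.0]
tcp_rot: [179.5, 0.2, 87.6]
ft_force: [-0.9, -2.9, -0.1]
finger_gap: 54.6
```

Call:
jog_arm(offset=[[2, 0, 0], [2.5, 0, 0.5]], delta_rot=[[0, 0, 0], [0, 0, 0]], jaw=[61, 58])

```text
time: 5.75
tool_pos: [574.0, 39.5, 93.0]
tcp_rot: [179.5, 0.4, 87.6]
ft_force: [-3.8, -9.9, 7.6]
finger_gap: 49.4
```

Call:
jog_arm(offset=[[1.5, -0.5, 0.5], [1.5, -0.5, 0.5]], delta_rot=[[0, 0, 0], [0, 0, 0]], jaw=[55, 52])

```text
time: 5.95
tool_pos: [574.2, 42.3, 93.8]
tcp_rot: [179.3, 0.4, 87.6]
ft_force: [-0.7, -2.3, 3.8]
finger_gap: 44.4
```

Call:
jog_arm(offset=[[0.5, -0.5, 0.5], [0.5, -0.5, 0.5], [0, -0.5, 0.5], [0, 0, 0]], delta_rot=[[0, 0, 0], [0, 0, 0], [0, 0, 0], [0, 0, 0]], jaw=[48, 44, 38, 36])

```text
time: 6.35
tool_pos: [574.4, 44.1, 94.8]
tcp_rot: [179.1, 0.4, 87.6]
ft_force: [0.2, -1.8, -0.2]
finger_gap: 37.3
```

```bash
python3 - <<'E'
from h import *
s=monitor.sense();print(s['tool_pos'],s['tcp_rot'],s['ft_force'],s['finger_gap'])
snap('wrist','w3')
p,d,m=load('w3'); cv2.imwrite('pics/w3_big.png',cv2.resize(p[:,:,::-1],None,fx=1.42,fy=1.42,interpolation=cv2.INTER_CUBIC))
E
```

```text
[574.3522008   44.07421972  94.75981524] [179.10433448   0.433136    87.62518759] [ 0.23134607 -1.80067889 -0.15101022] 37.31024871095183
```

View pics/w3_big.png

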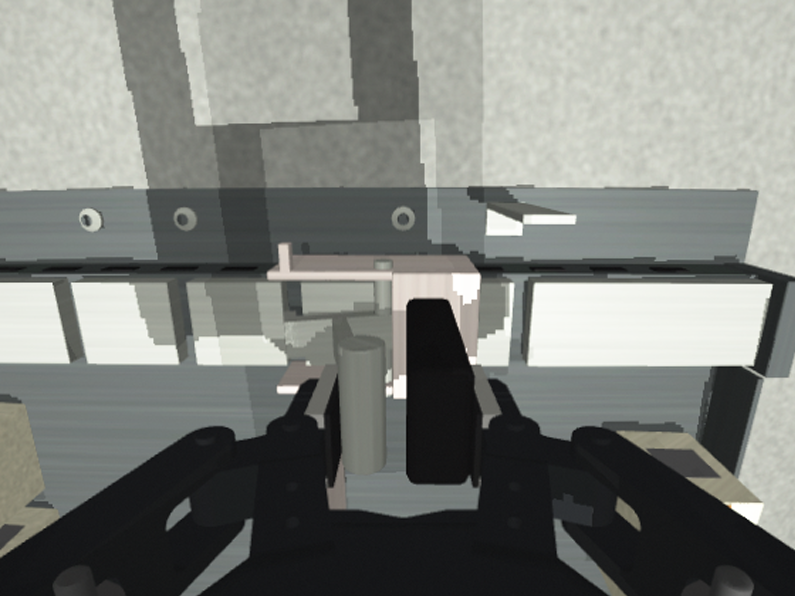

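The view shows both pads on the bar and post at an opening of 37 mm, and the divider is still at its start. Now I'll slide it.

Call:
jog_arm(offset=[[6, -0.5, 0.5], [12, -0.3, 0.5], [12, -0.3, 0.5], [12, -0.3, 0.5], [12, -0.3, 0.5]], delta_rot=[[0, 0, 0], [0, 0, 0], [0, 0, 0], [0, 0, 0], [0, 0, 0]], jaw=[36, 36, 36, 36, 36])

```text
time: 6.9
tool_pos: [576.5, 97.1, 94.8]
tcp_rot: [178.9, 0.6, 87.5]
ft_force: [-0.9, -3.7, 5.7]
finger_gap: 37.0
```

Call:
jog_arm(offset=[[11, -0.3, 0.5], [11, -0.3, 0.5], [11, -0.3, 0.5], [9, -0.3, 0.5], [4, 0, 0.5], [0, 0, 0]], delta_rot=[[0, 0, 0], [0, 0, 0], [0, 0, 0], [0, 0, 0], [0, 0, 0], [0, 0, 0]], jaw=[36, 36, 36, 36, 36, 36])

```text
time: 7.5
tool_pos: [578.6, 146.5, 94.9]
tcp_rot: [178.8, 0.6, 87.5]
ft_force: [0.1, -1.9, 1.0]
finger_gap: 37.5
```

```bash
python3 - <<'E'
from h import *
s=monitor.sense();print(s['tool_pos'],s['tcp_rot'],s['ft_force'],s['finger_gap'])
snap('wrist','w4')
p,d,m=load('w4'); cv2.imwrite('pics/w4_big.png',cv2.resize(p[:,:,::-1],None,fx=1.42,fy=1.42,interpolation=cv2.INTER_CUBIC))
E
```

```text
[578.64437309 146.50705015  94.87293582] [178.76910134   0.60092415  87.54849334] [ 0.08871369 -1.86182627  0.99501103] 37.45754095536966
```

View pics/w4_big.png

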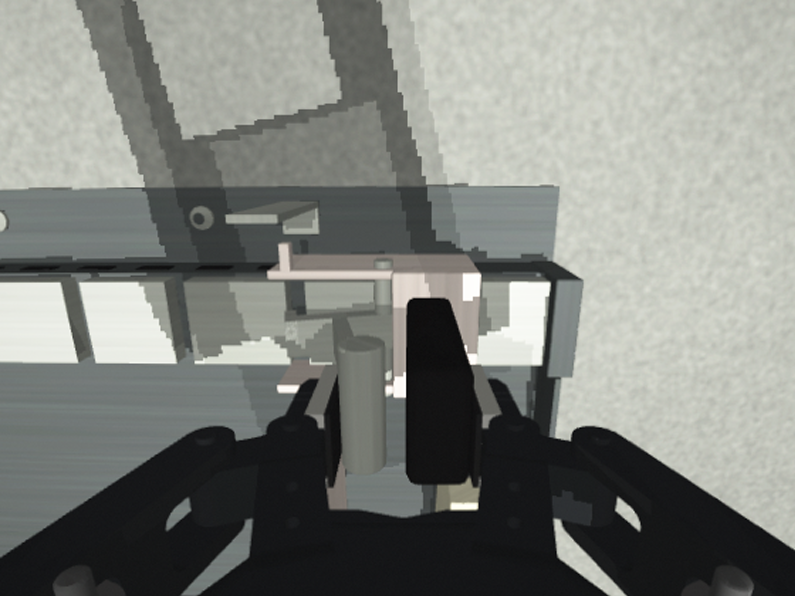

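```bash
python3 - <<'E'
from h import *
a=load('w3')[0][165:290,180:350,::-1];b=load('w4')[0][165:290,180:350,::-1]
cv2.imwrite('pics/cmp.png',np.vstack([cv2.resize(x,None,fx=4.6,fy=2.3*1.0,interpolation=cv2.INTER_NEAREST) for x in (a,b)]))
for t in ('w3','w4'):
    p,d,m=load(t);g=p.astype(int).mean(2)
    for v in (203,210,214): print(t,v,[int(x) for x in g[v,194:226]])
    o=np.array([567,17]);yaw=np.radians(-2.4); ey=np.array([-np.sin(yaw),np.cos(yaw)])
    W=cloud(p,d,m)
    print('fin',[ (np.round((W[v,201,:2]-o)@ey,1),np.round(W[v,201,2])) for v in (173,177,181,185)])
E
```

```text
w3 203 [161, 161, 161, 153, 100, 80, 79, 81, 77, 75, 76, 75, 75, 76, 75, 76, 75, 75, 152, 161, 160, 160, 160, 161, 161, 161, 161, 161, 163, 161, 163, 162]
w3 210 [159, 158, 159, 159, 131, 88, 79, 80, 75, 76, 78, 79, 78, 78, 78, 77, 78, 78, 112, 154, 157, 157, 157, 157, 157, 157, 157, 157, 158, 158, 157, 158]
w3 214 [163, 164, 164, 164, 150, 97, 80, 79, 80, 62, 71, 74, 74, 75, 75, 74, 75, 74, 93, 157, 162, 163, 163, 163, 163, 163, 162, 164, 163, 163, 163, 163]
fin [(np.float64(-21.6), np.float64(53.0)), (np.float64(-20.9), np.float64(56.0)), (np.float64(-21.7), np.float64(54.0)), (np.float64(-21.6), np.float64(55.0))]
w4 203 [157, 157, 157, 158, 158, 157, 128, 87, 78, 79, 76, 74, 74, 74, 74, 74, 72, 75, 73, 75, 112, 152, 157, 157, 156, 156, 157, 157, 157, 157, 158, 157]
w4 210 [156, 156, 156, 156, 156, 156, 156, 99, 77, 78, 80, 77, 74, 75, 75, 76, 75, 75, 76, 75, 76, 149, 155, 155, 155, 155, 154, 155, 155, 155, 154, 155]
w4 214 [159, 159, 160, 159, 160, 158, 159, 120, 85, 78, 77, 70, 72, 73, 72, 73, 74, 73, 72, 72, 72, 123, 155, 158, 158, 157, 159, 158, 158, 158, 158, 157]
fin [(np.float64(81.2), np.float64(54.0)), (np.float64(80.9), np.float64(54.0)), (np.float64(81.0), np.float64(55.0)), (np.float64(80.7), np.float64(54.0))]
```

View pics/cmp.png

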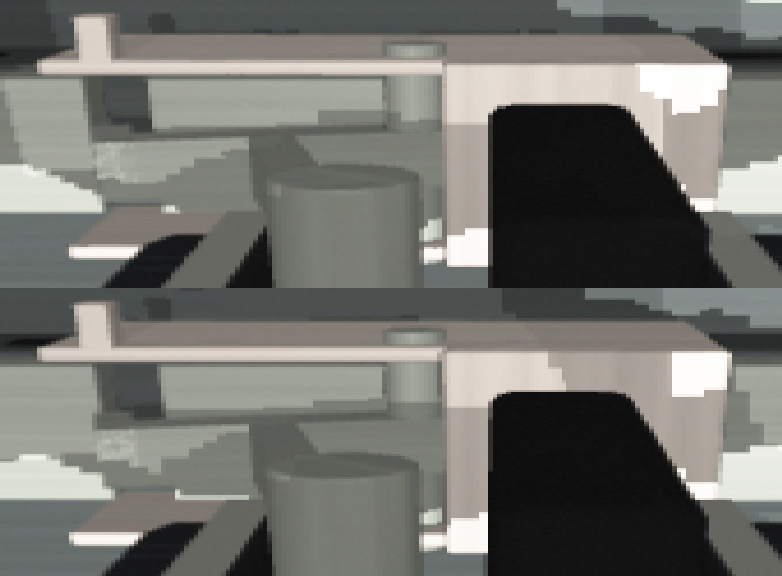

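```bash
python3 - <<'E'
from h import *
o=np.array([567,17]);yaw=np.radians(-2.4); ey=np.array([-np.sin(yaw),np.cos(yaw)]);ex=np.array([np.cos(yaw),np.sin(yaw)])
for t,l,rr in (('w3',198.2,212.2),('w4',200.7,214.8)):
    p,d,m=load(t);g=p.astype(int).mean(2);print(t)
    for u in (l,rr): P=onz(m,u,207,40)[:2]-o; print(P@ex,P@ey)
    # tooth marker: fin top edges
    for v in (174,176,178): print(v,[int(x) for x in g[v,190:212]])
    for u in (195.5,204.5):
        P=onz(m,u,176,55)[:2]-o; print('fin edge',P@ex,P@ey)
    for u in (194,206,219): 
        W=cloud(p,d,m); print([int(z) for z in W[196:216:3,u,2]])
E
```

```text
w3
-12.434174351521118 -28.398413331069943
-12.445270583725359 -19.394427838525523
174 [59, 71, 75, 77, 76, 94, 189, 210, 211, 211, 211, 211, 193, 133, 108, 95, 80, 77, 78, 78, 78, 76]
176 [58, 70, 75, 77, 77, 76, 185, 211, 210, 211, 212, 211, 210, 141, 107, 95, 79, 75, 76, 76, 76, 75]
178 [58, 66, 73, 74, 74, 74, 177, 207, 210, 211, 210, 210, 211, 140, 107, 99, 80, 75, 75, 74, 75, 76]
fin edge -34.76648305324812 -24.296246384300435
fin edge -34.75835596172326 -19.09016869964758
[53, 39, 40, 40, 41, 39, 39]
[54, 30, 29, 30, 29, 29, 30]
[54, 40, 39, 39, 39, 40, 40]
w4
-12.156715977794986 75.5579858327734
-12.163490493379776 84.63316360399142
174 [75, 74, 76, 75, 75, 75, 180, 206, 207, 207, 207, 206, 195, 135, 108, 94, 79, 76, 76, 76, 75, 76]
176 [74, 75, 75, 75, 76, 76, 173, 205, 206, 206, 207, 207, 206, 139, 108, 100, 80, 76, 76, 77, 76, 76]
178 [75, 76, 75, 75, 76, 76, 155, 198, 206, 207, 206, 206, 207, 154, 114, 102, 88, 75, 71, 70, 79, 81]
fin edge -34.60625023184518 78.16142573764857
fin edge -34.59392564255653 83.37113604985075Traceback (most recent call last):
  File "<stdin>", line 11, in <module>
ValueError: cannot convert float NaN to integer
```

In this view the notch edges are at y 75.6 and 84.6 mm (9.1 mm wide, as specified), with its centre at 80.1. The fin is at 80.4, so the tooth is over the notch. I'll release, shifting -y as the jaw opens so the post stays put.

Call:
jog_arm(offset=[[-0.8, 0, 0.3], [-1.7, 0, 0.3], [-1.7, 0, 0.3]], delta_rot=[[0, 0, 0], [0, 0, 0], [0, 0, 0]], jaw=[46, 50, 54])

```text
time: 7.85
tool_pos: [578.4, 143.0, 93.5]
tcp_rot: [178.8, 0.4, 87.5]
ft_force: [-0.9, 2.2, 4.2]
finger_gap: 45.7
```

```bash
python3 - <<'E'
from h import *
s=monitor.sense();print(s['tool_pos'],s['ft_force'],s['finger_gap'])
p,d,m=snap('wrist','w5')
cv2.imwrite('pics/w5_c.png',cv2.resize(p[165:345,180:350,::-1],None,fx=4,fy=3.3,interpolation=cv2.INTER_NEAREST))
E
```

```text
[578.40084705 143.04332764  93.49431579] [-0.94034461  2.17138561  4.23676779] 45.70550427934707
```

View pics/w5_c.png

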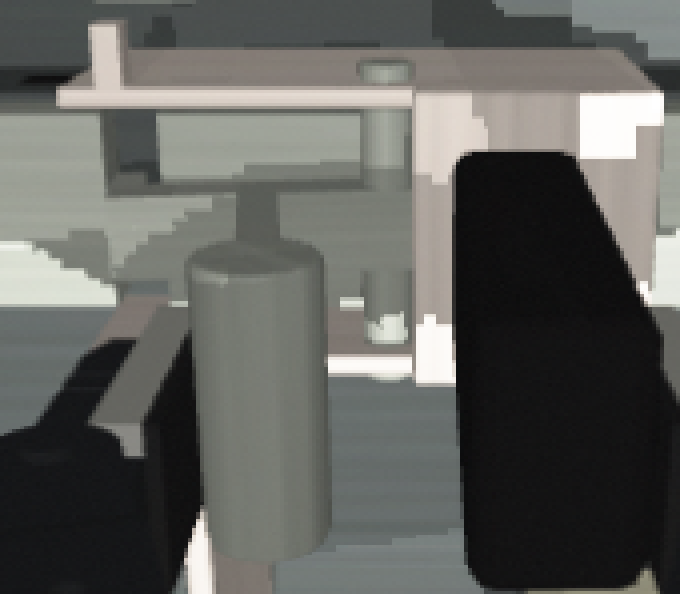

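Call:
jog_arm(offset=[[-2, 0, 0], [-2, 0, 0], [-1.7, 0, 0]], delta_rot=[[0, 0, 0], [0, 0, 0], [0, 0, 0]], jaw=[58, 62, 66])

```text
time: 8.2
tool_pos: [577.7, 136.7, 92.6]
tcp_rot: [178.8, 0.4, 87.5]
ft_force: [1.1, 2.2, 0.3]
finger_gap: 56.3
```

Call:
jog_arm(offset=[[-1, 0, 0], [0, 0, 0]], delta_rot=[[0, 0, 0], [0, 0, 0]], jaw=[72, 78])

```text
time: 8.4
tool_pos: [577.3, 134.9, 92.4]
tcp_rot: [178.9, 0.4, 87.5]
ft_force: [-0.1, -0.1, 0.2]
finger_gap: 66.7
```

```bash
python3 - <<'E'
from h import *
s=monitor.sense();print(s['tool_pos'],s['ft_force'],s['finger_gap'])
p,d,m=snap('wrist','w6')
cv2.imwrite('pics/w6_c.png',cv2.resize(p[165:345,180:350,::-1],None,fx=4,fy=3.3,interpolation=cv2.INTER_NEAREST))
E
```

```text
[577.28239962 134.87688959  92.37873861] [-0.09047907 -0.05482862  0.16273728] 66.72310058058133
```

View pics/w6_c.png

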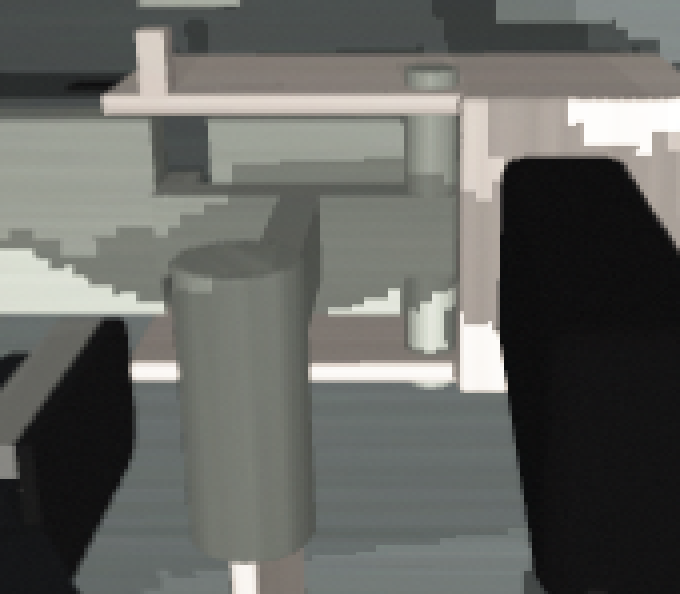

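```bash
python3 - <<'E'
from h import *
o=np.array([567,17]);yaw=np.radians(-2.4); ey=np.array([-np.sin(yaw),np.cos(yaw)])
for t in ('w1','w2','w6'):
    p,d,m=load(t);W=cloud(p,d,m);g=p.astype(int).mean(2)
    X=W[...,:2]-o; Y=X@ey; x=W[...,0]
    bar=(abs(W[...,2]-117)<3.5)&(abs(x-570)<14)&(g>60)
    post=(abs(W[...,2]-130)<2.5)&(abs(x-572)<14)&(g<60)
    print(t,bar.sum(),np.median(Y[bar]),np.percentile(Y[bar],[2,98]),post.sum(),np.median(Y[post]),np.percentile(Y[post],[2,98]),np.median(Y[post])-np.median(Y[bar]))
p,d,m=load('w6'); cv2.imwrite('pics/w6_big.png',cv2.resize(p[:,:,::-1],None,fx=1.42,fy=1.42,interpolation=cv2.INTER_CUBIC))
E
```

```text
w1 384 -3.2856997575015896 [-9.63086471  2.7076651 ] 547 35.173767933787445 [26.78985217 43.50429291] 38.459467691289035
w2 2100 -2.4631434106391956 [-19.01836844  67.04369944] 3616 35.36893224774825 [-15.56854144  63.83368593] 37.832075658387446
w6 2125 100.25677606111066 [ 79.57608817 155.46477672] 3590 138.08375663744852 [ 84.23012169 151.1891416 ] 37.82698057633786
```

View pics/w6_big.png

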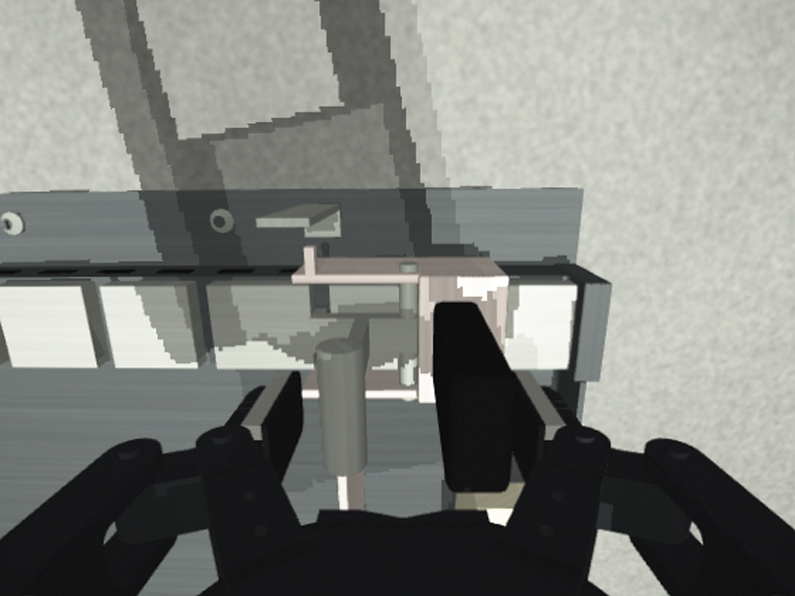

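The bar stands away from the post again: the centre distance is 37.8 mm, against 38.5 at the start and 29 if the tooth were riding on top. It seems dropped. I'll open, back off upward and check.

Call:
jog_arm(offset=[[1.5, 0, 0], [1.5, 0, 0], [0, 0, -10], [0, 0, -30], [0, 0, -30], [0, 0, -30], [0, -20, -30], [0, -25, -20], [0, 0, 0], [0, 0, 0]], delta_rot=[[0, 0, 0], [0, 0, 0], [0, 0, 0], [0, 0, 0], [0, 0, 0], [0, 0, 0], [0, 0, 0], [0, 0, 0], [0, 0, 0], [0, 0, 0]], jaw=[90, 100, 100, 100, 100, 100, 100, 100, 100, 100])

```text
time: 9.45
tool_pos: [528.0, 142.2, 252.3]
tcp_rot: [178.8, 0.4, 87.5]
ft_force: [-0.2, 0.5, 0.4]
finger_gap: 85.4
```

```bash
python3 - <<'E'
from h import *
s=monitor.sense();print(s['tool_pos'],s['ft_force'],s['finger_gap'])
o=np.array([567,17]);yaw=np.radians(-2.4); ey=np.array([-np.sin(yaw),np.cos(yaw)]);ex=np.array([np.cos(yaw),np.sin(yaw)])
p,d,m=snap('wrist','w7'); snap('scene','sc7'); snap('side','si7')
cv2.imwrite('pics/w7_big.png',cv2.resize(p[:,:,::-1],None,fx=1.42,fy=1.42,interpolation=cv2.INTER_CUBIC))
for t in ('w1','w7'):
    p,d,m=load(t);W=cloud(p,d,m);g=p.astype(int).mean(2)
    X=W[...,:2]-o; Y=X@ey; x=X@ex; y0=0 if t=='w1' else 103
    bar=(abs(W[...,2]-118)<3)&(abs(x-4)<14)&(g>60)&(abs(Y-y0+3)<12)
    post=(abs(W[...,2]-130)<2.5)&(abs(x-4)<14)&(g<60)&(abs(Y-y0-35)<14)
    print(t,bar.sum(),np.mean(Y[bar]),np.percentile(Y[bar],[2,98]),post.sum(),np.mean(Y[post]),np.percentile(Y[post],[2,98]),np.mean(Y[post])-np.mean(Y[bar]))
    tb=(abs(W[...,2]-76)<6)&(x<-40)&(x>-62); print('tab top',tb.sum(),np.percentile(Y[tb],[2,50,98]))
E
```

```text
[528.00022408 142.22637785 252.32553646] [-0.24258794  0.52962084  0.41966486] 85.41239138209838
w1 367 -3.660945774190856 [-9.6341117  1.8331158] 542 35.09042861746157 [26.78933003 43.50669802] 38.751374391652426
tab top 83 [67.44645179 76.36470406 85.41132516]
w7 365 99.51974044043153 [ 93.3397615  105.21175935] 538 138.22591008865732 [130.16280944 146.44140719] 38.70616964822578
tab top 328 [ 68.54005516 397.29398908 403.17941333]
```

View pics/w7_big.png

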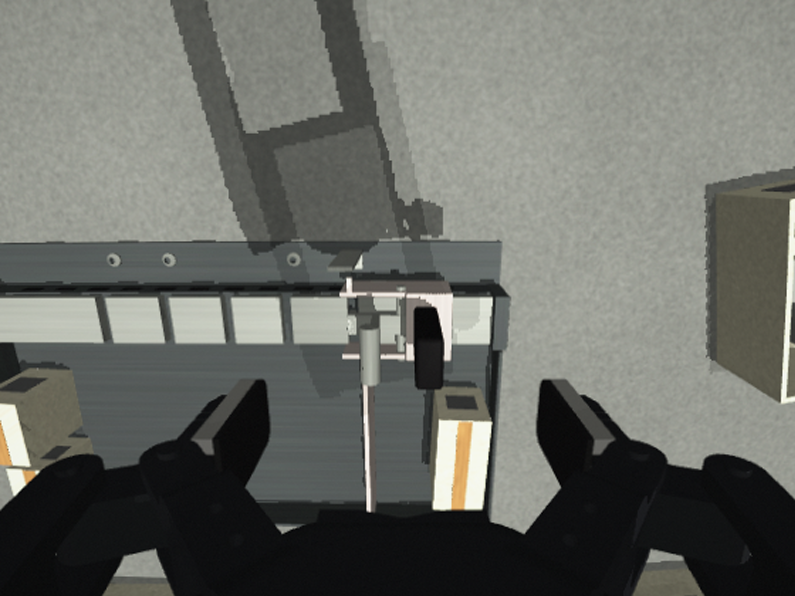

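```bash
python3 - <<'E'
from h import *
for a,b in (('scene0','sc7'),('side0','si7')):
    A=load(a);B=load(b); D=(np.abs(A[0].astype(int)-B[0]).max(2)>40).astype(np.uint8)
    n,l,st,c=cv2.connectedComponentsWithStats(cv2.morphologyEx(D,cv2.MORPH_OPEN,np.ones((3,3))))
    print(a,[tuple(int(q) for q in s) for s in st[1:]])
    c=B[0][150:315,200:385,::-1] if b=='sc7' else B[0][155:285,170:315,::-1]
    cv2.imwrite(f'pics/{b}_c.png',cv2.resize(c,None,fx=3.6,fy=3.6,interpolation=cv2.INTER_CUBIC))
E
```

```text
scene0 [(0, 0, 51, 108, 3455), (210, 0, 9, 2, 18), (223, 0, 6, 10, 51), (237, 0, 83, 128, 3860), (110, 17, 29, 19, 344), (148, 18, 18, 17, 140), (316, 22, 4, 4, 14), (93, 25, 13, 20, 124), (113, 40, 5, 3, 15), (160, 42, 41, 49, 1378), (99, 44, 32, 19, 308), (96, 63, 18, 19, 169), (120, 79, 3, 3, 9), (165, 93, 22, 21, 280), (0, 104, 4, 8, 25), (102, 110, 22, 22, 109), (190, 138, 108, 63, 2264), (0, 141, 174, 161, 6162), (139, 144, 17, 13, 137), (295, 153, 22, 34, 325), (286, 167, 9, 7, 51), (0, 178, 32, 66, 992), (315, 180, 3, 3, 9), (309, 183, 5, 5, 21), (302, 190, 4, 5, 17), (276, 195, 7, 13, 69), (286, 199, 11, 10, 67), (279, 209, 5, 6, 22)]
side0 [(299, 0, 261, 89, 6268), (316, 2, 9, 29, 163), (277, 6, 26, 19, 293), (311, 7, 6, 18, 90), (325, 8, 57, 15, 602), (401, 12, 7, 15, 83), (383, 19, 19, 14, 178), (341, 27, 21, 5, 71), (492, 27, 4, 4, 15), (234, 29, 68, 177, 6085), (327, 28, 9, 3, 27), (310, 31, 6, 13, 61), (370, 30, 12, 3, 36), (518, 33, 10, 20, 73), (533, 33, 21, 34, 301), (519, 34, 23, 37, 454), (542, 34, 18, 34, 357), (323, 49, 7, 3, 21), (376, 53, 9, 5, 35), (309, 71, 4, 4, 16), (320, 72, 67, 17, 400), (497, 72, 6, 4, 21), (415, 82, 8, 11, 65), (465, 83, 40, 43, 716), (265, 84, 27, 36, 829), (397, 87, 68, 155, 5155), (466, 94, 16, 29, 331), (546, 121, 14, 37, 267), (470, 127, 6, 13, 39), (510, 135, 3, 3, 9), (475, 148, 85, 50, 2240), (464, 151, 5, 9, 28), (460, 171, 3, 3, 9), (212, 197, 47, 13, 191), (261, 207, 15, 21, 255), (464, 210, 96, 113, 4591), (270, 214, 16, 23, 116), (196, 220, 47, 14, 205), (257, 224, 5, 7, 28), (263, 229, 6, 3, 18), (246, 232, 20, 24, 337), (277, 233, 132, 44, 3032), (260, 243, 12, 24, 94), (242, 249, 5, 8, 34)]
```

View pics/si7_c.png

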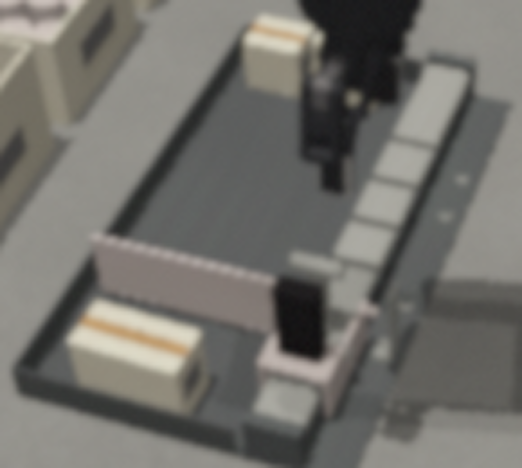

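View pics/sc7_c.png

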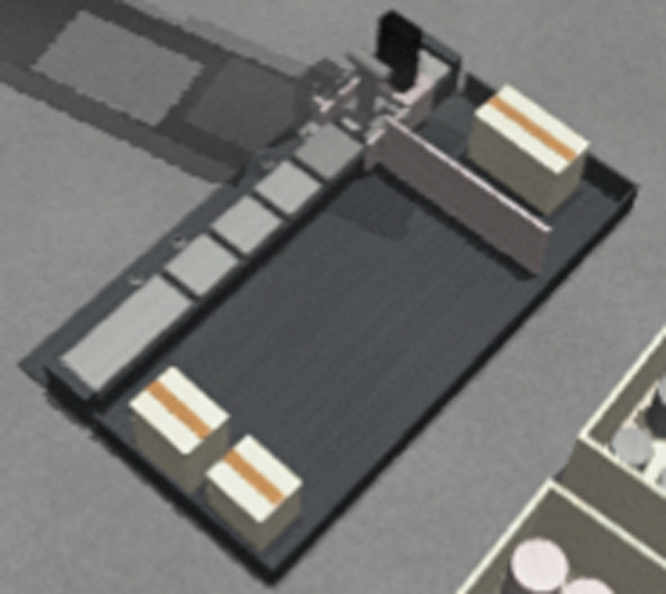

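Both views show the divider at the last notch, beside the tab. In the scene view the cartons sit at the same crop pixels as before, (180,415), (255,490) and (530,145). Handing in.

```bash
python3 - <<'E'
from h import *
print(r.hand_in()); print(monitor.sense()['time'])
E
```

```text
the job is handed in; nothing more can be done
None
the job is handed in; nothing more can be done
```

The divider is at the notch marked by the tab with its lever released, and I handed the job in at about 9.6 s. I squeezed the lever, slid the divider about 103 mm towards +y and released it over the notch. The arm shifted back as the jaw opened so that the post stayed still. The tooth dropped in without any searching.

**Last checks, before handing in:**
- **Lever:** The distance between bar and post centres is 38.71 mm. It was 38.75 mm at the start with the tooth in its notch, and would be about 29 mm with the tooth resting on the rail.
- **Position:** The pointer fin was measured about 4 mm from the middle of the tab along the rail.
- **Robot:** It stood clear above the tray with an essentially zero wrist force reading.
- **Bystanders:** The cartons show no shift in the scene picture. I did not measure the stock box, spray can, filter and driver separately; the arm stayed well clear of them.
- **Force:** I had no direct reading of the tooth's force on the rail. The largest wrist force I read was about 13 N, while squeezing the lever.

**Checks that disagreed:**
- Two estimates of the tooth's starting position differed by about 1.5 mm. A closer wrist view, taken before releasing, put the tooth within 0.5 mm of the notch centre.
- The tab's position could not be re-measured in the last wrist picture, because the stock box was picked up with it. The 4 mm uses the earlier measurement.

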